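Turn the empty tote and stack it on the full one

ROBOT

A 6-joint arm with a two-finger parallel gripper is mounted at the origin on the work surface. World frame = base frame: x ahead of the robot, y to its left, z up, the work surface at z = 0. Lengths are in m, angles in rad, forces in N, time in s.
With the tool pointing down it reaches from about 0.275 to 0.875 m from the base axis. Payload 12.5 kg.
Tool frame: the origin (TCP) lies on the centre line of the jaws, within the pads' length; the fingertips stand 25 mm ahead of it and the grasp point (between the pads) lies 6 mm ahead of it (robot.tips_ahead is the distance from the TCP to the fingertips, in m); z points along the fingers, y is the line along which they close (so a half turn about z gives the same grasp; the last joint's range is limited). The gripper opens to 85 mm and grips with 20 to 120 N. Pads are 22 mm wide; open, the fingers measure 114 mm over their backs; the gripper's body (76 mm by 85 mm) begins 54 mm behind the grasp point. The pads swing forward as they close: fully open they stand 13 mm farther back than shut.
Start: joints at [1.096, 0.351, 1.652, -0, 1.139, -0.085], TCP at [0.209, 0.509, 0.256] pointing down, gripper open.
Joint ranges: [-2.75, 2.75], [-0.79, 2.1], [0.01, 2.65], [-1.57, 4.71], [0.07, 3.14], [-2.87, 2.87]. Speed limits (rad/s): [2.22, 2.22, 2.79, 3.14, 3.14, 3.14].

INTERFACE

Orientations are given as a rotation vector (axis times angle).
In Python, from cell import robot gives the robot as it stands. The module is installed in compiled form; this text tells all that it offers.
- The arm moves only by the shell command python3 -m crank 'ROWS' [FORCE]. ROWS is JSON, a list of rows, each a list of 5 numbers: the closure, from -1 (fully open) to 1 (shut), then the shift along the world's x, y, z normalised to -1 to 1, where 1 is 20 mm, then the turn about the world's z normalised to -1 to 1, where 1 is 0.12 rad. A call has 1 to 20 rows; each row shifts and turns the commanded pose from where the row before left it; what a row does not reach is not made up. A row lasts 1/12 s, in which the tool goes at most 41.7 mm and 7.16 degrees, less where a joint would pass 70% of its speed; a pose out of reach is approached as far as the arm can. A call with a number of a shift or a turn outside -1 to 1 is refused whole. A call with a gripper value outside its range is refused whole. The fingers move at their own pace and stop on an object; FORCE is the grip in N (left out, the last holds). Time passes only in rows, so rows that do not move let the fingers close. It gives the time, the measured TCP pose, the force, the opening and the grip force at its end, in the units of the state.
- robot.state(): the state, without advancing time (a new reading comes with each control period).
- robot.read_camera(name): name is "scene" or "top"; returns a dict with "image" (384x512x3 uint8, red, green, blue), "range_z" (384x512 float32, m along the optical axis (not along the pixel's ray), 0 where there is no reading), "fx", "fy", "cx", "cy" (pixels), "cam_to_world" (4x4, takes a point from camera to world coordinates). Camera axes: x right, y down, z forward; pixel columns grow to the right and rows downward; lengths in m; the calibration is good to about 2 mm. A picture is of the moment at which its call begins.
- robot.close_job(): hands the job in; it is judged then, once.
Trained networks look in a picture, given as the dict that the camera call returned (one of the last four; its "shot" number tells which), for a name from the list of things; names that differ only in an ending like _2 or _b are one class to them, and where a whole thing is asked for, a point or a joint stands for the part that bears it (a point fixed in the world has none). Each returns a list of dicts, best first, with "score" (0 to 1); they miss things now and then, are a little off and sometimes report something else, mostly with a low value. They report only what shows in the picture. A call takes as long as a camera call.
- robot.trace(picture, target): "pixels" (384x512 bool, what is visible of it) and "centre" ([column, row] in pixels, amid what is visible of it).
The state is a dict: "time_s": time; "joint_pos": joint angles; "qd": joint speeds; "tau": joint torques, N m; "position": TCP position; "orientation": TCP orientation; "force": force on the tool from outside, world axes, zero at the start; "ft_torque": the same for the moment, N m; "gripper_width": opening from 0.0 (shut) to 1.0 (fully open); "grasp_force": force on a finger pad.
Only numpy, scipy, OpenCV 4.12 (cv2) and the standard library are available. Lean on these libraries where they do the work, as an engineer would, in place of code of your own. Each camera call takes 0.05 s, during which the arm holds its last target. There are 200 camera calls.

TASK

The empty parts tote must go on top of the full one in the steel tray, and not nest down into it onto the boss heads that it holds. Lift it by its centre handle, turn it half round so that it comes to stand on the full tote's ledges, and press it level and gently home until both end catches have snapped shut over its base. Do not drop or force it, leave the full tote flat in its tray, and disturb nothing else.

Things in the scene. Friction and masses are not known exactly. Their poses are not given: they have to be found in the camera images.
- tote_centre (a point): Centre of the EMPTY tote, 40 mm above its underside; x along its length, y across, z up. Grey moulded stack-nest parts tote, 0.34 to 0.5 kg, outer base 204 x 134 mm, walls leaning out 1 in 10 to a turned-out rim 232 x 162 mm at 80 mm height; walls and floor 3 mm. Nothing in it: about 55 mm free each side of the handle.
- tote_handle (a point): Middle of the flat top of the empty tote's carrying handle, 94 mm above the underside: a hollow ridge on the centre line along the tote's x, 124 mm long, its upright sides 26 mm apart over the top 30 mm, flaring to 48 mm at the floor.
- tote_base (a point): Middle of the empty tote's underside. The base is notched where hollow wall ribs, 44 mm wide, rise: on both long sides at x = +66 and -22 mm, on both ends at y = +18 mm. At y = -18 mm each end wall has a slot, 23 mm wide, 4 to 20 mm up; the full tote's catches snap into it. Its own two catches (y = +18 mm) are not used.
- tray_floor (a point): Centre of the floor of a fixed shallow steel tray on the bench, 236 x 166 mm inside, rim 10 mm high, floor 2 mm thick. The FULL tote stands in it, x axes the same way: the same moulding, 0.8 to 1.1 kg with its three boss heads (up to 50 mm tall). It is loose in the tray, off centre by up to 11 mm each way and 3 degrees, and its own place is not measured.
- tray_rim (a point): Same centre at the top of the tray's rim. Against the rim the full tote's wall, 206 x 136 mm at that height, stops: end or side, 15 mm from central. It has ledges 68 mm up. If the empty tote's x points the same way it sinks inside onto the boss heads; half a turn round, its underside stands on the ledges, central with 1.7 mm play. Bevels lead it in from 3 mm off.
- catch_a (a joint): Spring catch on the full tote's +x end, at its y = +18 mm: an upright leaf 18 mm wide with an inward hook, top 7 mm above the rim. 0 rad at rest or snapped shut, to about 0.1 rad pushed outward by the other tote's base in its last 10 mm. Weight alone does not pass it: 6 to 12 N of push on the handle, held level, up to the snap 1 mm above the ledges. Over 35 N between the totes breaks them.
- catch_b (a joint): The same catch on the full tote's -x end, also at its y = +18 mm. Both catches lie off the centre line: a tote let go before they snap sags on the other side.
- rod_stand: Bystander: aluminium barrel base, 60 mm diameter, 55 mm high, with an upright steel rod to 170 mm and a side screw; origin at its underside.
- multimeter: Bystander: black hand-held multimeter lying flat, 90 x 170 x 42 mm; origin at its underside.
- panel_meter: Bystander: small analogue meter, blue base 90 x 100 mm with an upright dial, 115 mm high; origin at its underside.

How it is judged:
At the end, for the whole second after the job is handed in: The empty tote stands turned on the ledges of the full one, which stands flat in its tray: the empty tote's centre 108 mm above the tray's floor (within 2 mm) and within 20 mm of the tray's middle each way, level, in line with it, both catches shut (under 0.03 rad), both totes at rest (z of tote_centre in the frame of tray_floor between 0.106 and 0.11 m and x of tote_centre in the frame of tray_floor between -0.02 and 0.02 m and y of tote_centre in the frame of tray_floor between -0.02 and 0.02 m and angle between tote_centre's own z axis and vertical below 0.03 rad and angle between the x axis of tote_centre and the x axis of tray_floor, either way round below 0.15 rad and value of joint each of catch_a, catch_b below 0.03 rad and linear speed of each of empty_tote, full_tote below 0.02 m/s); the robot touches nothing.
It fails at once if the tote is dropped or forced: over 35 N between the two totes (contact force between empty_tote and full_tote above 35 N).
It fails at once if the empty tote or the robot presses on the boss heads (contact force between any of empty_tote, the arm, the fingers and boss0 above 2 N or contact force between any of empty_tote, the arm, the fingers and boss1 above 2 N or contact force between any of empty_tote, the arm, the fingers and boss2 above 2 N).
It fails at once if a bystander is moved over 20 mm or tipped (distance of any of rod_stand, multimeter, panel_meter from where it was at the start of the episode above 0.02 m or angle between any of rod_stand, multimeter, panel_meter's own z axis and vertical above 0.2 rad).
It also fails if it takes over 72 s, if anything falls off the work surface, if the arm or the gripper's body presses on something with over 40 N, if the wrist force passes 120 N, or if a joint passes its speed limit or range.

## Working session

There is one attempt and no reset: what is moved stays moved. The work goes in short steps, Python scripts to look and compute and a shell command to move; the robot and the scene stay as the last step left them, time stands still between calls to the robot, and variables do not carry over. Pictures are saved under pics/ and viewed, at most 10 in all, crops included, and the job is handed in when it is done.

```bash
mkdir -p pics; cat > h.py <<'E'
import numpy as np, cv2
from cell import robot
def cloud(p):
    v,u=np.mgrid[0:384,0:512]; z=p["range_z"]
    P=np.stack([(u-p["cx"])/p["fx"]*z,(v-p["cy"])/p["fy"]*z,z,np.ones_like(z)],-1)@np.array(p["cam_to_world"]).T
    W=P[...,:3].copy(); W[z<=0]=np.nan
    return W
def save(p,n): cv2.imwrite(f"pics/{n}.png",cv2.cvtColor(p["image"],cv2.COLOR_RGB2BGR))
E
python3 - <<'E'
from h import *
s=robot.state(); print({k:np.round(v,3).tolist() for k,v in s.items()})
ims=[]
for n in ["top","scene"]:
    p=robot.read_camera(n); ims.append(p["image"]); W=cloud(p); np.save(n+"W.npy",W)
    print(n,np.round(p["cam_to_world"],3).tolist(),p["fx"])
    for t in ["tote_centre","tray_floor","catch_a","rod_stand","multimeter","panel_meter"]:
        try:
            for d in robot.trace(p,t)[:3]:
                m=d["pixels"]; q=W[m]; q=q[~np.isnan(q[:,0])]
                print(t,round(d["score"],2),np.round(d["centre"]),m.sum(),np.round(np.median(q,0),3),np.round(np.percentile(q,[2,98],axis=0),3).tolist())
        except Exception as e: print(t,e)
im=np.vstack(ims); cv2.imwrite("pics/a.png",cv2.cvtColor(np.hstack(ims),cv2.COLOR_RGB2BGR)[:, :]) 
cv2.imwrite("pics/top1.png",cv2.resize(ims[0][...,::-1],(796,597))); cv2.imwrite("pics/sc1.png",cv2.resize(ims[1][...,::-1],(796,597)))
E
```

```text
{'time_s': 0.0, 'joint_pos': [1.096, 0.351, 1.652, -0.0, 1.139, -0.085], 'qd': [-0.001, -0.0, -0.0, -0.001, -0.001, 0.001], 'tau': [0.002, -50.609, -29.142, -0.0, 0.004, -0.0], 'position': [0.209, 0.508, 0.256], 'orientation': [-0.608, -3.082, 0.002], 'force': [0.124, 0.415, -0.76], 'ft_torque': [-0.002, -0.026, 0.057], 'grasp_force': 0.0, 'gripper_width': 0.995}
top [[-0.014, -0.994, 0.11, 0.426], [-1.0, 0.014, -0.002, 0.119], [0.001, -0.11, -0.994, 1.569], [0.0, 0.0, 0.0, 1.0]] 487.5953980357919
tote_centre 0.91 [356. 236.] 4031 [ 0.449 -0.188  0.043] [[0.337, -0.276, -0.003], [0.564, -0.099, 0.096]]
tote_centre 0.29 [134. 202.] 391 [0.56  0.494 0.054] [[0.536, 0.469, 0.008], [0.591, 0.546, 0.168]]
tray_floor 0.84 [260. 206.] 159 [0.55  0.113 0.002] [[0.449, 0.082, -0.005], [0.604, 0.134, 0.012]]
catch_a 0.46 [247. 269.] 45 [0.353 0.158 0.086] [[0.343, 0.149, -0.003], [0.364, 0.167, 0.095]]
rod_stand 0.89 [135. 205.] 358 [0.559 0.494 0.054] [[0.535, 0.469, 0.01], [0.588, 0.542, 0.159]]
multimeter 0.75 [270. 126.] 1566 [0.785 0.071 0.034] [[0.738, -0.013, 0.0], [0.835, 0.154, 0.044]
[... 249 characters left out ...]
ote_centre 0.61 [126. 225.] 6213 [ 0.463 -0.192  0.058] [[0.334, -0.276, 0.001], [0.57, -0.093, 0.094]]
tray_floor 0.75 [250. 207.] 957 [0.542 0.12  0.003] [[0.374, 0.062, -0.001], [0.602, 0.28, 0.013]]
catch_a 0.65 [289. 177.] 59 [0.564 0.23  0.073] [[0.552, 0.223, 0.046], [0.573, 0.241, 0.089]]
rod_stand 0.65 [355. 154.] 635 [0.571 0.491 0.05 ] [[0.467, 0.469, 0.001], [0.596, 0.621, 0.163]]
multimeter 0.95 [299. 265.] 2878 [0.804 0.057 0.034] [[0.747, -0.015, 0.007], [0.843, 0.147, 0.041]]
panel_meter 0.94 [214. 299.] 3281 [ 0.783 -0.159  0.053] [[0.732, -0.2, 0.005], [0.815, -0.105, 0.113]]
panel_meter 0.22 [250. 202.] 906 [0.542 0.119 0.003] [[0.375, 0.062, -0.001], [0.602, 0.28, 0.013]]
```

View pics/top1.png

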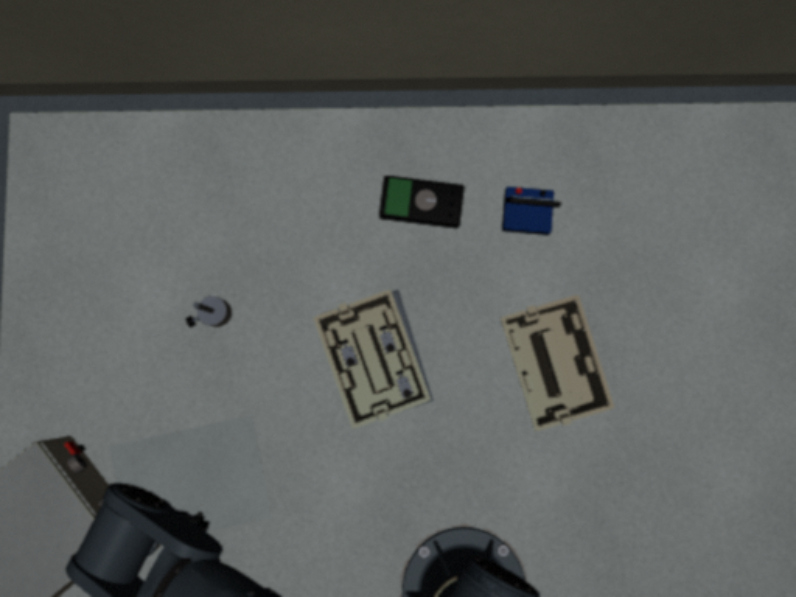

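View pics/sc1.png

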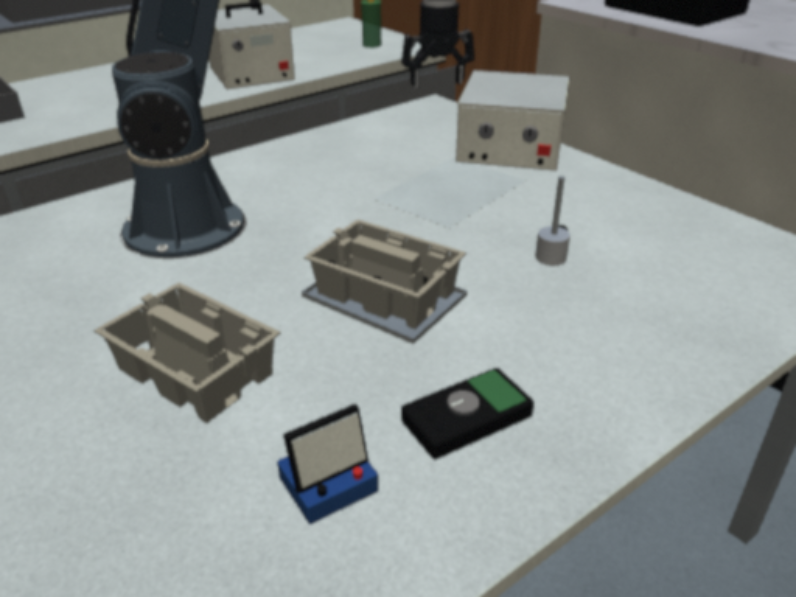

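The top view shows the full tote in its tray at about (372,358) and the empty one at about (556,363). The ribs and catches put +x at the far end on both, so the empty tote needs a half turn. Next I'll fit the poses from both views.

```bash
cat >> h.py <<'E'
def fit(W,c,z0=0.0,hi=0.094):
    """rim rectangle and handle-top fit around c; z0=height of underside"""
    P=W.reshape(-1,3); P=P[~np.isnan(P[:,0])]; P=P[np.hypot(P[:,0]-c[0],P[:,1]-c[1])<0.16]
    r=P[(abs(P[:,2]-z0-0.08)<0.006)]
    h=P[(abs(P[:,2]-z0-hi)<0.006)&(np.hypot(P[:,0]-c[0],P[:,1]-c[1])<0.075)]
    out={}
    for n,q in (("rim",r),("handle",h)):
        if len(q)<15: out[n]=len(q); continue
        (cx,cy),(w,l),a=cv2.minAreaRect((q[:,:2]*1000).astype(np.float32))
        if w<l: a+=90; w,l=l,w
        a=(a+90)%180-90
        out[n]=[len(q)]+np.round([cx,cy,w,l,a],1).tolist()+np.round([q[:,2].mean()],4).tolist()
        if n=="handle":
            m=q.mean(0); u=np.linalg.svd(q[:,:2]-m[:2],full_matrices=0)[2][0]
            out["hmean"]=np.round(m*1000,1).tolist()+[round(float(np.degrees(np.arctan(u[1]/u[0]))),1)]
    return out
E
python3 - <<'E'
from h import *
for n in ["top","scene"]:
    W=np.load(n+"W.npy")
    print(n,"empty",fit(W,(0.45,-0.187))); print(n,"full",fit(W,(0.46,0.17),0.002))
    print("both-merge") if 0 else None
W=np.vstack([np.load(n+"W.npy") for n in ["top","scene"]])
print("empty",fit(W,(0.45,-0.187))); print("full",fit(W,(0.46,0.17),0.002))
# tray rim points
P=W.reshape(-1,3);P=P[~np.isnan(P[:,0])];c=(.46,.17)
q=P[(abs(P[:,2]-.01)<.003)&(np.hypot(P[:,0]-c[0],P[:,1]-c[1])<.17)]
print("tray",len(q),cv2.minAreaRect((q[:,:2]*1000).astype(np.float32)))
E
```

```text
top empty {'rim': [847, 450.8, -184.8, 239.0, 163.4, 15.4, 0.0797], 'handle': [347, 450.5, -184.7, 123.1, 28.3, 15.3, 0.0937], 'hmean': [449.8, -184.8, 93.7, 15.4]}
top full {'rim': [790, 463.7, 177.9, 239.5, 162.1, 19.3, 0.0817], 'handle': [335, 463.4, 177.6, 123.5, 26.0, 19.2, 0.096], 'hmean': [462.6, 177.9, 96.0, 19.2]}
scene empty {'rim': [1313, 450.4, -184.6, 241.5, 165.6, 15.5, 0.0793], 'handle': [443, 450.3, -184.6, 127.7, 29.2, 15.4, 0.0932], 'hmean': [455.4, -185.1, 93.2, 15.4]}
scene full {'rim': [964, 463.9, 178.7, 240.1, 170.4, 19.1, 0.0813], 'handle': [310, 464.4, 178.5, 125.8, 31.7, 19.5, 0.0952], 'hmean': [466.5, 176.1, 95.2, 19.6]}
empty {'rim': [2160, 450.4, -184.6, 241.5, 165.6, 15.5, 0.0795], 'handle': [790, 450.3, -184.6, 127.7, 29.2, 15.4, 0.0934], 'hmean': [452.9, -185.0, 93.4, 15.3]}
full {'rim': [1754, 463.8, 178.7, 240.2, 170.4, 19.1, 0.0815], 'handle': [645, 464.3, 178.5, 125.8, 31.7, 19.5, 0.0956], 'hmean': [464.5, 177.0, 95.6, 19.3]}
tray 918 ((463.59808349609375, 158.81776428222656), (312.75653076171875, 321.3245849609375), 72.01226806640625)
```

```bash
python3 -m crank '[[-1,0.335,-0.963,0,0.152],[-1,0.335,-0.963,0,0.152],[-1,0.335,-0.963,0,0.152],[-1,0.335,-0.963,0,0.152],[-1,0.335,-0.963,0,0.152],[-1,0.335,-0.963,0,0.152],[-1,0.335,-0.963,0,0.152],[-1,0.335,-0.963,0,0.152],[-1,0.335,-0.963,0,0.152],[-1,0.335,-0.963,0,0.152],[-1,0.335,-0.963,0,0.152],[-1,0.335,-0.963,0,0.152],[-1,0.335,-0.963,0,0.152],[-1,0.335,-0.963,0,0.152],[-1,0.335,-0.963,0,0.152],[-1,0.335,-0.963,0,0.152],[-1,0.335,-0.963,0,0.152],[-1,0.335,-0.963,0,0.152],[-1,0.335,-0.963,0,0.152]]' 40
```

```text
time_s: 2.28
position: [0.3365, 0.1419, 0.2565]
orientation: [0.066, 3.14, 0.0]
force: [-0.2, 1.1, 0.1]
gripper_width: 0.999
grasp_force: 0.0
```

```bash
python3 -m crank '[[-1,0.335,-0.963,0,0.152],[-1,0.335,-0.963,0,0.152],[-1,0.335,-0.963,0,0.152],[-1,0.335,-0.963,0,0.152],[-1,0.335,-0.963,0,0.152],[-1,0.335,-0.963,0,0.152],[-1,0.335,-0.963,0,0.152],[-1,0.335,-0.963,0,0.152],[-1,0.335,-0.963,0,0.152],[-1,0.335,-0.963,0,0.152],[-1,0.335,-0.963,0,0.152],[-1,0.335,-0.963,0,0.152],[-1,0.335,-0.963,0,0.152],[-1,0.335,-0.963,0,0.152],[-1,0.335,-0.963,0,0.152],[-1,0.335,-0.963,0,0.152],[-1,0.335,-0.963,0,0.152],[-1,0,0,0,0],[-1,0,0,0,0],[-1,0,0,0,0]]'
cat >> h.py <<'E'
from scipy.spatial.transform import Rotation as Rn
def pose():
    s=robot.state(); R=Rn.from_rotvec(s["orientation"]).as_matrix()
    return np.array(s["position"])*1000, np.degrees(np.arctan2(R[1,1],R[0,1])), s
def units(xy,yaw,z):
    """row units from here to TCP target (mm, deg yaw of tool y)"""
    p,a,s=pose(); print("t",s["time_s"],"tcp",p.round(1),"yaw",round(a,2),"F",np.round(s["force"],1),"M",np.round(s["ft_torque"],2),"w",s["gripper_width"],"g",s["grasp_force"])
    print("units",np.round((np.array([*xy,z])-p)/20,3),"turn",round(np.radians(yaw-a)/0.12,3),"q",np.round(s["joint_pos"],2))
E
python3 -c "
from h import *
units((450.5,-184.7),105.4,88)"
```

```text
time_s: 3.95
position: [0.4499, -0.1841, 0.2562]
orientation: [0.417, -3.113, -0.001]
force: [-0.1, -0.1, 0.4]
gripper_width: 1.0
grasp_force: 0.0
t 3.95 tcp [ 449.9 -184.1  256.2] yaw 105.26 F [-0.1 -0.1  0.4] M [ 0.04  0.03 -0.01] w 1.000401635668959 g 0.0
units [ 0.032 -0.03  -8.409] turn 0.02 q [-0.48  0.23  1.81  0.    1.1  -2.32]
```

```bash
python3 -m crank '[[-1,0.03,-0.03,-0.9,0.02],[-1,0,0,-0.9,0],[-1,0,0,-0.9,0],[-1,0,0,-0.9,0],[-1,0,0,-0.9,0],[-1,0,0,-0.9,0],[-1,0,0,-0.9,0],[-1,0,0,-0.8,0],[-1,0,0,-0.7,0],[-1,0,0,-0.5,0],[-1,0,0,-0.06,0],[-1,0,0,0,0],[-1,0,0,0,0]]' 60
python3 -c "
from h import *
units((450.5,-184.7),105.4,89)"
```

```text
time_s: 5.03
position: [0.4511, -0.1851, 0.0898]
orientation: [-0.422, 3.112, -0.001]
force: [-0.7, 0.6, 0.4]
gripper_width: 1.001
grasp_force: 0.0
t 5.0333 tcp [ 451.1 -185.1   89.8] yaw 105.44 F [-0.7  0.6  0.4] M [0.03 0.02 0.01] w 1.0011228078518615 g 0.0
units [-0.03   0.022 -0.04 ] turn -0.005 q [-0.48  0.49  1.94  0.    0.71 -2.33]
```

```bash
python3 -m crank '[[1,0,0,0,0],[1,0,0,0,0],[1,0,0,0,0],[1,0,0,0,0],[1,0,0,0,0],[1,0,0,0,0],[1,0,0,0,0],[1,0,0,0,0],[1,0,0,0,0],[1,0,0,0,0]]' 60
python3 -c "
from h import *
units((450.5,-184.7),105.4,89)
for n in ['top','scene']: print(fit(cloud(robot.read_camera(n)),(.4505,-.1847)))"
```

```text
time_s: 5.87
position: [0.4509, -0.1854, 0.0895]
orientation: [-0.422, 3.113, -0.001]
force: [-0.9, 0.3, 5.5]
gripper_width: 0.295
grasp_force: 59.9
t 5.8667 tcp [ 450.9 -185.4   89.5] yaw 105.43 F [-0.9  0.3  5.5] M [-0.06  0.19  0.03] w 0.29535883755601033 g 59.8594218123344
units [-0.021  0.033 -0.023] turn -0.005 q [-0.49  0.49  1.94 -0.    0.71 -2.33]
{'rim': [467, 458.3, -182.6, 222.2, 163.2, 15.7, 0.0799], 'handle': [31, 500.5, -162.1, 25.8, 13.9, -32.4, 0.0939], 'hmean': [500.7, -163.7, 93.9, -30.7]}
{'rim': [1047, 451.1, -184.5, 240.8, 164.6, 15.8, 0.0793], 'handle': [331, 452.9, -185.3, 122.9, 51.0, 29.0, 0.0936], 'hmean': [472.2, -179.9, 93.6, 14.2]}
```

```bash
python3 -m crank '[[1,0,0,0.15,0],[1,0,0,0.25,0],[1,0,0,0.4,0],[1,0,0,0.5,0],[1,0,0,0.6,0],[1,0,0,0.7,0],[1,0,0,0.8,0],[1,0,0,0.8,0],[1,0,0,0.8,0],[1,0,0,0.8,0],[1,0,0,0.8,0],[1,0,0,0.6,0],[1,0,0,0.4,0],[1,0,0,0.2,0],[1,0,0,0,0],[1,0,0,0,0],[1,0,0,0,0]]' 60
python3 - <<'E'
from h import *
units((463.6,178),109.2-180,245)
p=robot.read_camera("scene"); W=cloud(p); z=pose()[0][2]-89.5
print(z,fit(W,(.4505,-.1847),z/1000))
# plane of rim
P=W.reshape(-1,3);P=P[~np.isnan(P[:,0])];r=P[(abs(P[:,2]-z/1000-.08)<.008)&(np.hypot(P[:,0]-.4505,P[:,1]+.1847)<.15)]
A=np.c_[r[:,:2]-[.4505,-.1847],np.ones(len(r))];print(len(r),np.linalg.lstsq(A,r[:,2],rcond=None)[0])
save(p,"lift")
E
```

```text
time_s: 7.38
position: [0.4504, -0.185, 0.2444]
orientation: [0.421, -3.112, -0.001]
force: [-1.2, 0.4, -4.6]
gripper_width: 0.293
grasp_force: 59.5
t 7.3833 tcp [ 450.4 -185.   244.4] yaw 105.43 F [-1.2  0.4 -4.6] M [ 0.04 -0.02 -0.05] w 0.29313630284942344 g 59.453933334774014
units [ 0.658 18.152  0.03 ] turn -25.631 q [-0.49  0.25  1.82  0.    1.07 -2.33]
154.88384976066197 {'rim': [1226, 451.4, -183.1, 239.1, 166.3, 15.4, 0.234], 'handle': [358, 453.7, -185.1, 122.9, 51.2, 28.4, 0.2484], 'hmean': [474.2, -179.5, 248.4, 13.3]}
1385 [ 0.01074254 -0.00461916  0.23349028]
```

```bash
python3 -m crank '[[1,0.02,0.2,0,-0.3],[1,0.02,0.4,0,-0.6],[1,0.02,0.6,0,-0.85],[1,0.02,0.6,0,-0.85],[1,0.02,0.6,0,-0.85],[1,0.02,0.6,0,-0.85],[1,0.02,0.6,0,-0.85],[1,0.02,0.6,0,-0.85],[1,0.02,0.6,0,-0.85],[1,0.02,0.6,0,-0.85],[1,0.02,0.6,0,-0.85],[1,0.02,0.6,0,-0.85],[1,0.02,0.6,0,-0.85],[1,0.02,0.6,0,-0.85],[1,0.02,0.6,0,-0.85],[1,0.02,0.6,0,-0.85],[1,0.02,0.6,0,-0.85],[1,0.02,0.6,0,-0.85]]'
python3 -m crank '[[1,0.02,0.6,0,-0.85],[1,0.02,0.6,0,-0.85],[1,0.02,0.6,0,-0.85],[1,0.02,0.6,0,-0.85],[1,0.02,0.6,0,-0.85],[1,0.02,0.6,0,-0.85],[1,0.02,0.6,0,-0.85],[1,0.02,0.6,0,-0.85],[1,0.02,0.6,0,-0.85],[1,0.02,0.6,0,-0.85],[1,0.02,0.6,0,-0.85],[1,0.02,0.5,0,-0.85],[1,0,0.4,0,-0.7],[1,0,0.2,0,-0.35],[1,0,0.05,0,-0.17],[1,0,0,0,0],[1,0,0,0,0],[1,0,0,0,0]]'
python3 -c "
from h import *
units((463.6,178),109.2-180,245)"
```

```text
time_s: 8.93
position: [0.4577, 0.0194, 0.2445]
orientation: [-2.113, -2.324, 0.001]
force: [-0.4, 0.4, -4.3]
gripper_width: 0.294
grasp_force: 59.4
time_s: 10.43
position: [0.4627, 0.1735, 0.2449]
orientation: [3.106, 0.472, -0.001]
force: [0.2, 0.3, -4.8]
gripper_width: 0.294
grasp_force: 59.4
t 10.4333 tcp [462.7 173.5 244.9] yaw -72.73 F [ 0.2  0.3 -4.8] M [-0.05  0.01 -0.03] w 0.29370707398199286 g 59.42367498977546
units [0.044 0.226 0.004] turn 0.281 q [ 0.26  0.26  1.8  -0.    1.07  1.53]
```

```bash
python3 -m crank '[[1,0.02,0.12,-0.3,0.15],[1,0.02,0.1,-0.6,0.13],[1,0,0,-0.6,0],[1,0,0,-0.3,0],[1,0,0,-0.2,0],[1,0,0,0,0],[1,0,0,0,0],[1,0,0,0,0]]'
python3 - <<'E'
from h import *
units((463.6,178),109.2-180,205)
z=(pose()[0][2]-89.5)/1000
for n in ["top","scene"]:
    p=robot.read_camera(n); W=cloud(p); np.save(n+"2.npy",W); print(n,z,fit(W,(.4636,.178),z))
    P=W.reshape(-1,3);P=P[~np.isnan(P[:,0])]
    r=P[(abs(P[:,2]-z-.08)<.01)&(np.hypot(P[:,0]-.4636,P[:,1]-.178)<.16)]
    # extents in the tote frame, robust edges
    a=np.radians(19.2);u=np.array([np.cos(a),np.sin(a)]);v=np.array([-u[1],u[0]]);d=(r[:,:2]-[.4636,.178])
    X,Y=d@u*1000,d@v*1000
    print("ext X",np.percentile(X,[.5,99.5]).round(1),"Y",np.percentile(Y,[.5,99.5]).round(1))
    save(p,n+"_held")
im=p["image"]; cv2.imwrite("pics/sc2.png",cv2.resize(im[100:290,150:350,::-1],None,fx=3,fy=3,interpolation=cv2.INTER_CUBIC))
E
```

```text
time_s: 11.1
position: [0.4639, 0.1782, 0.2056]
orientation: [-3.098, -0.522, -0.001]
force: [0.3, 1.0, -4.1]
gripper_width: 0.297
grasp_force: 59.4
t 11.1 tcp [463.9 178.2 205.6] yaw -70.85 F [ 0.3  1.  -4.1] M [ 0.01 -0.01  0.03] w 0.29652911714028635 g 59.38739499122704
units [-0.013 -0.011 -0.031] turn 0.008 q [ 0.27  0.32  1.84 -0.    0.98  1.51]
top 0.11611429487819476 {'rim': [519, 468.6, 180.0, 235.4, 162.0, 19.5, 0.1959], 'handle': [57, 466.4, 181.5, 122.4, 25.6, 21.3, 0.2096], 'hmean': [419.2, 163.1, 209.6, 15.2]}
ext X [-110.4  122.1] Y [-80.3  80.9]
scene 0.11611429487819476 {'rim': [921, 467.8, 180.3, 241.2, 168.2, 19.0, 0.1956], 'handle': [274, 470.1, 175.0, 126.2, 45.2, 26.7, 0.2094], 'hmean': [480.6, 179.1, 209.4, 22.6]}
ext X [-112.2  122.1] Y [-81.8  81.1]
```

View pics/sc2.png

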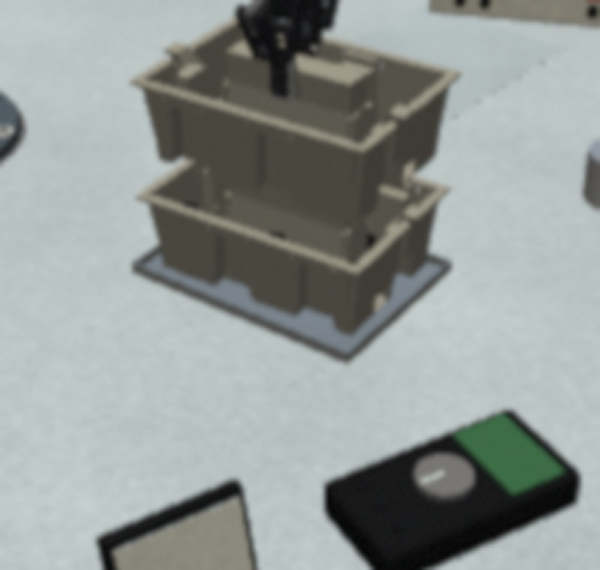

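The crop shows the held tote turned and directly over the full one, about 4 mm off along its length. I'll measure that offset side by side in the same camera.

```bash
cat >> h.py <<'E'
def edges(W,z0,c=(.4636,.178),ydeg=19.2,tol=.007):
    """per-side outer rim line in the tote frame: medians of outermost points per bin, and angle"""
    P=W.reshape(-1,3);P=P[~np.isnan(P[:,0])]
    a=np.radians(ydeg);u=np.array([np.cos(a),np.sin(a)]);v=np.array([-u[1],u[0]])
    d=P[:,:2]-c; X,Y,Z=d@u*1000,d@v*1000,P[:,2]
    m=(abs(Z-z0-.08)<tol)&(abs(X)<135)&(abs(Y)<100); X,Y=X[m],Y[m]; o={}
    for n,A,B,s,L,lim in (("+x",X,Y,1,70,95),("-x",X,Y,-1,70,95),("+y",Y,X,1,105,65),("-y",Y,X,-1,105,65)):
        b=[];k=[]
        for t in np.arange(-L,L,7):
            q=A[(B>=t)&(B<t+7)]*s; q=q[q>lim]
            if len(q): b.append(q.max()); k.append(t+3.5)
        b=np.array(b);k=np.array(k)
        if len(b)<4: o[n]=None; continue
        md=np.median(b); g=abs(b-md)<4
        o[n]=(round(s*b[g].mean(),1),round(float(np.degrees(np.polyfit(k[g],s*b[g],1)[0])),1),int(g.sum()))
    return o
E
python3 - <<'E'
from h import *
for n in ["top","scene"]:
    print(n,"full",edges(np.load(n+"W.npy"),.002)); print(n,"held",edges(np.load(n+"2.npy"),.1161))
    print(n,"empty0",edges(np.load(n+"W.npy"),0,(.4505,-.1847),15.4))
E
```

```text
top full {'+x': (np.float64(115.2), 0.3, 19), '-x': (np.float64(-115.5), 0.0, 18), '+y': (np.float64(80.1), 0.2, 30), '-y': (np.float64(-80.4), 0.1, 30)}
top held {'+x': (np.float64(119.1), -0.0, 18), '-x': None, '+y': (np.float64(81.3), 2.8, 4), '-y': (np.float64(-79.8), -0.0, 30)}
top empty0 {'+x': (np.float64(114.9), -0.1, 18), '-x': (np.float64(-115.7), -0.4, 19), '+y': (np.float64(80.2), 0.1, 30), '-y': (np.float64(-80.6), 0.0, 30)}
scene full {'+x': (np.float64(117.1), 0.4, 19), '-x': (np.float64(-114.3), 0.3, 17), '+y': (np.float64(80.8), 0.3, 28), '-y': (np.float64(-81.3), 0.2, 30)}
scene held {'+x': (np.float64(120.7), 0.1, 18), '-x': (np.float64(-111.5), 0.5, 18), '+y': (np.float64(80.4), 0.3, 17), '-y': (np.float64(-81.0), -0.5, 30)}
scene empty0 {'+x': (np.float64(117.0), 0.4, 20), '-x': (np.float64(-116.0), 1.0, 19), '+y': (np.float64(80.5), -0.1, 30), '-y': (np.float64(-81.2), -0.1, 30)}
```

```bash
python3 -m crank '[[1,-0.1,-0.04,-0.2,0],[1,-0.055,-0.03,-0.3,0],[1,0,0,-0.3,0],[1,0,0,-0.2,0],[1,0,0,0,0],[1,0,0,0,0],[1,0,0,0,0]]'
python3 - <<'E'
from h import *
units((460.7,176.8),-70.9,159.5)
z=(pose()[0][2]-89.5)/1000
for n in ["top","scene"]:
    W=cloud(robot.read_camera(n)); print(n,edges(W,z,tol=.006))
E
```

```text
time_s: 11.78
position: [0.4606, 0.1768, 0.1851]
orientation: [-3.098, -0.522, -0.0]
force: [-0.1, -0.5, -4.8]
gripper_width: 0.293
grasp_force: 59.4
t 11.7833 tcp [460.6 176.8 185.1] yaw -70.86 F [-0.1 -0.5 -4.8] M [ 0.01  0.06 -0.03] w 0.29307731604930387 g 59.411981189151746
units [ 0.005 -0.    -1.282] turn -0.005 q [0.27 0.34 1.87 0.   0.93 1.51]
top {'+x': (np.float64(115.5), -0.3, 20), '-x': None, '+y': (np.float64(80.6), 0.2, 5), '-y': (np.float64(-80.0), -0.0, 30)}
scene {'+x': (np.float64(117.0), 0.3, 18), '-x': (np.float64(-114.5), 0.2, 16), '+y': (np.float64(81.9), -1.1, 17), '-y': (np.float64(-81.4), -0.3, 30)}
```

Aligned to within half a millimetre, so I'll descend gently.

```bash
python3 -m crank '[[1,0,0,-0.15,0],[1,0,0,-0.15,0],[1,0,0,-0.15,0],[1,0,0,-0.1,0],[1,0,0,-0.05,0],[1,0,0,-0.05,0],[1,0,0,0,0],[1,0,0,0,0]]'
python3 -m crank '[[1,0,0,-0.05,0],[1,0,0,-0.05,0],[1,0,0,0,0],[1,0,0,0,0]]'
python3 -m crank '[[1,0,0,-0.05,0],[1,0,0,-0.05,0],[1,0,0,0,0],[1,0,0,0,0]]'
python3 -c "
from h import *
units((460.7,176.8),-70.9,159.5)"
```

```text
time_s: 12.55
position: [0.4605, 0.1768, 0.1721]
orientation: [-3.098, -0.522, -0.0]
force: [0.3, 1.1, -3.0]
gripper_width: 0.295
grasp_force: 59.4
time_s: 12.88
position: [0.4604, 0.1768, 0.17]
orientation: [-3.098, -0.522, 0.0]
force: [-0.1, 0.5, -4.0]
gripper_width: 0.297
grasp_force: 59.4
time_s: 13.22
position: [0.4604, 0.1767, 0.168]
orientation: [3.098, 0.522, -0.0]
force: [0.2, -0.5, -3.7]
gripper_width: 0.297
grasp_force: 59.4
t 13.2167 tcp [460.4 176.7 168. ] yaw -70.86 F [ 0.2 -0.5 -3.7] M [-0.02  0.    0.03] w 0.2970696239958656 g 59.427161680180234
units [ 0.015  0.003 -0.425] turn -0.006 q [ 0.27  0.37  1.88 -0.    0.9   1.51]
```

```bash
for i in 1; do python3 -m crank '[[1,0,0,-0.05,0],[1,0,0,-0.05,0],[1,0,0,0,0],[1,0,0,0,0]]'; done
python3 -m crank '[[1,0,0,-0.05,0],[1,0,0,-0.05,0],[1,0,0,0,0],[1,0,0,0,0]]'
python3 -c "
from h import *
units((460.7,176.8),-70.9,159.5)"
```

```text
time_s: 13.55
position: [0.4606, 0.1768, 0.1662]
orientation: [-3.098, -0.522, -0.001]
force: [0.1, -0.6, -0.7]
gripper_width: 0.297
grasp_force: 60.1
time_s: 13.88
position: [0.4606, 0.1768, 0.1643]
orientation: [-3.098, -0.522, -0.001]
force: [-0.3, -0.7, 3.2]
gripper_width: 0.295
grasp_force: 60.6
t 13.8833 tcp [460.6 176.8 164.3] yaw -70.86 F [-0.3 -0.7  3.2] M [ 0.09  0.04 -0.01] w 0.29494647470039936 g 60.55612707414184
units [ 0.004 -0.002 -0.238] turn -0.006 q [0.27 0.37 1.88 0.   0.89 1.51]
```

```bash
python3 -m crank '[[1,0,0,-0.05,0],[1,0,0,0,0],[1,0,0,0,0]]'
python3 -m crank '[[1,0,0,-0.05,0],[1,0,0,0,0],[1,0,0,0,0]]'
python3 -c "
from h import *
units((460.7,176.8),-70.9,159.5)"
```

```text
time_s: 14.13
position: [0.4606, 0.1768, 0.1632]
orientation: [-3.098, -0.522, -0.001]
force: [-1.1, 0.5, 6.1]
gripper_width: 0.292
grasp_force: 60.7
time_s: 14.38
position: [0.46, 0.1766, 0.1616]
orientation: [3.098, 0.522, -0.002]
force: [-1.6, -1.2, -1.0]
gripper_width: 0.292
grasp_force: 60.0
t 14.3833 tcp [460.  176.6 161.6] yaw -70.86 F [-1.6 -1.2 -1. ] M [ 0.03 -0.18 -0.  ] w 0.29190198122469496 g 60.03243980892242
units [ 0.034  0.01  -0.105] turn -0.006 q [ 0.27  0.38  1.88 -0.    0.88  1.51]
```

```bash
python3 -m crank '[[1,0,0,-0.03,0],[1,0,0,0,0],[1,0,0,0,0]]'
python3 -m crank '[[1,0,0,-0.03,0],[1,0,0,0,0],[1,0,0,0,0]]'
python3 - <<'E'
from h import *
units((460.7,176.8),-70.9,159.5)
p=robot.read_camera("scene"); q=robot.read_camera("top"); 
W=cloud(p); P=W.reshape(-1,3);P=P[~np.isnan(P[:,0])]
print(edges(W,.07))
r=P[(abs(P[:,2]-.15)<.008)&(np.hypot(P[:,0]-.4636,P[:,1]-.178)<.15)]
a=np.radians(19.2);u=np.array([np.cos(a),np.sin(a)]);v=np.array([-u[1],u[0]])
print(len(r),np.linalg.lstsq(np.c_[(r[:,:2]-[.4636,.178])@np.c_[u,v],np.ones(len(r))],r[:,2],rcond=None)[0])
a=cv2.resize(p["image"][110:260,190:320,::-1],None,fx=4,fy=4,interpolation=cv2.INTER_CUBIC)
cv2.imwrite("pics/sc3.png",a)
E
```

```text
time_s: 14.63
position: [0.4599, 0.1767, 0.1607]
orientation: [3.098, 0.522, -0.003]
force: [-0.7, -0.0, -10.7]
gripper_width: 0.295
grasp_force: 59.9
time_s: 14.88
position: [0.4602, 0.1767, 0.1605]
orientation: [3.098, 0.522, -0.001]
force: [0.5, 0.5, -9.5]
gripper_width: 0.297
grasp_force: 59.9
t 14.8833 tcp [460.2 176.7 160.5] yaw -70.86 F [ 0.5  0.5 -9.5] M [ 0.02  0.02 -0.04] w 0.2969399178155052 g 59.871261758737546
units [ 0.027  0.004 -0.052] turn -0.005 q [0.27 0.38 1.89 0.   0.88 1.51]
{'+x': (np.float64(116.5), 0.2, 18), '-x': (np.float64(-114.6), 0.1, 19), '+y': (np.float64(80.5), -0.4, 20), '-y': (np.float64(-81.1), -0.3, 30)}
1069 [ 0.00425064 -0.00972333  0.14954134]
```

View pics/sc3.png

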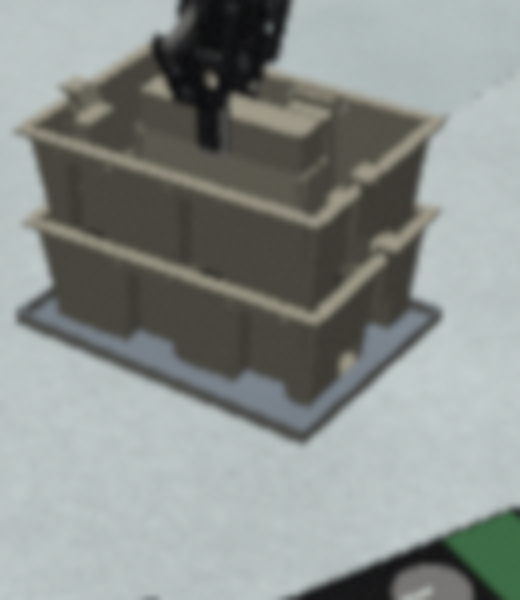

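The tote sits on the ledges with its rim level. The wrist now reads −9.5 N, about 5 N more than the tote's weight, so the hooks are drawing it down. I'll settle the last bit.

```bash
python3 -m crank '[[1,0,0,-0.03,0],[1,0,0,0,0],[1,0,0,0,0]]'
python3 -m crank '[[1,0,0,-0.03,0],[1,0,0,0,0],[1,0,0,0,0]]'
```

```text
time_s: 15.23
position: [0.4604, 0.1768, 0.1603]
orientation: [-3.098, -0.522, 0.0]
force: [-0.7, -0.4, -9.3]
gripper_width: 0.29
grasp_force: 60.0
time_s: 15.48
position: [0.4608, 0.1768, 0.16]
orientation: [3.098, 0.522, 0.001]
force: [-0.5, 0.0, -5.7]
gripper_width: 0.296
grasp_force: 60.5
```

```bash
python3 -m crank '[[1,0,0,-0.03,0],[1,0,0,0,0],[1,0,0,0,0]]'
python3 -m crank '[[1,0,0,-0.03,0],[1,0,0,0,0],[1,0,0,0,0]]'
```

```text
time_s: 15.73
position: [0.4609, 0.1768, 0.1595]
orientation: [-3.098, -0.522, -0.002]
force: [-0.2, -0.6, 0.9]
gripper_width: 0.292
grasp_force: 61.3
time_s: 15.98
position: [0.4609, 0.1768, 0.1595]
orientation: [-3.098, -0.522, -0.002]
force: [-3.3, -3.2, 8.8]
gripper_width: 0.294
grasp_force: 62.6
```

```bash
python3 -m crank '[[1,0,0,0.02,0],[1,0,0,0,0],[1,0,0,0,0]]'
cat >> h.py <<'E'
def catches(W,lab):
    P=W.reshape(-1,3);P=P[~np.isnan(P[:,0])]
    a=np.radians(19.2);u=np.array([np.cos(a),np.sin(a)]);v=np.array([-u[1],u[0]])
    d=P[:,:2]-(.4636,.178); X,Y,Z=d@u*1000,d@v*1000,P[:,2]*1000
    for s in (1,-1):
        m=(abs(Y-18)<8)&(s*X>95)&(s*X<135)&(Z>79)&(Z<94); 
        print(lab,"+x" if s>0 else "-x",m.sum(),"X max/mean",*( (np.percentile(s*X[m],[5,50,95]).round(1),np.percentile(Z[m],[50,95]).round(1)) if m.any() else ()))
def tilt(W,z):
    P=W.reshape(-1,3);P=P[~np.isnan(P[:,0])]
    a=np.radians(19.2);u=np.array([np.cos(a),np.sin(a)]);v=np.array([-u[1],u[0]])
    r=P[(abs(P[:,2]-z)<.006)&(np.hypot(P[:,0]-.4636,P[:,1]-.178)<.15)]
    return len(r),np.linalg.lstsq(np.c_[(r[:,:2]-[.4636,.178])@np.c_[u,v],np.ones(len(r))],r[:,2],rcond=None)[0].round(4)
E
python3 - <<'E'
from h import *
for n in ["top","scene"]:
    A=np.load(n+"W.npy"); p=robot.read_camera(n); B=cloud(p)
    catches(A,n+" before"); catches(B,n+" now"); print("tilt",tilt(A,.082),tilt(B,.150))
    if n=="top": cv2.imwrite("pics/top3.png",cv2.resize(p["image"][170:290,180:300,::-1],None,fx=4.5,fy=4.5,interpolation=cv2.INTER_CUBIC))
E
```

```text
time_s: 16.23
position: [0.4609, 0.1768, 0.1595]
orientation: [-3.098, -0.522, -0.002]
force: [-1.7, -1.7, 7.6]
gripper_width: 0.289
grasp_force: 62.2
top before +x 33 X max/mean [101.9 110.6 118.9] [88.3 92.2]
top before -x 32 X max/mean [102.7 110.4 119.2] [87.  91.8]
top now +x 5 X max/mean [100.2 101.4 101.5] [83.6 92.3]
top now -x 0 X max/mean
tilt (790, array([-0.0002, -0.002 ,  0.0817])) (471, array([ 0.0041, -0.0049,  0.1493]))
scene before +x 30 X max/mean [104.8 112.4 120.4] [87.2 89.3]
scene before -x 34 X max/mean [ 98.9 106.1 118.6] [86.3 89.9]
scene now +x 30 X max/mean [104.5 110.7 121.2] [88.4 93. ]
scene now -x 4 X max/mean [ 99.9 100.5 101.4] [91.3 93.3]
tilt (964, array([ 0.0018, -0.0055,  0.0812])) (892, array([ 0.0011, -0.0058,  0.1494]))
```

View pics/top3.png

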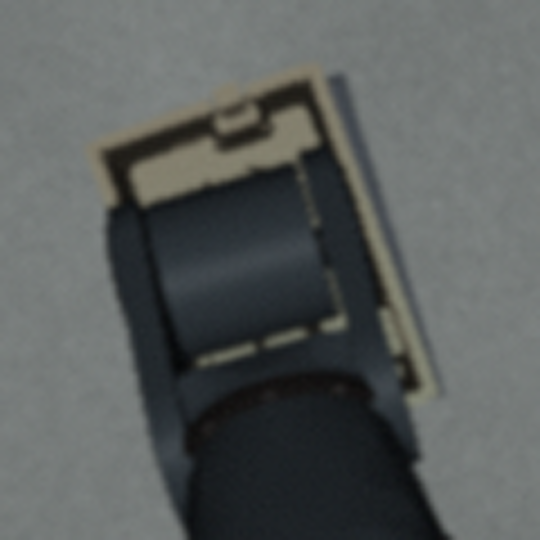

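The wrist moment was lopsided (My −0.18) at 161.6 mm, when one hook had snapped. It went to zero at 160.5 mm under a symmetric 5 N pull, so both hooks have snapped, and the rim is level at 150 mm. I'll unload and release.

```bash
python3 -m crank '[[1,0,0,0.02,0],[1,0,0,0,0],[1,0,0,0,0]]'
python3 -m crank '[[0.5,0,0,0,0],[0,0,0,0,0],[-0.5,0,0,0,0],[-1,0,0,0,0],[-1,0,0,0,0],[-1,0,0,0,0],[-1,0,0,0,0],[-1,0,0,0,0],[-1,0,0,0,0],[-1,0,0,0,0]]' 20
python3 -m crank '[[-1,0,0,0.1,0],[-1,0,0,0.3,0],[-1,0,0,0.5,0],[-1,0,0,0.7,0],[-1,0,0,0.7,0],[-1,0,0,0.7,0],[-1,0,0,0.7,0],[-1,0,0,0.7,0],[-1,0,0,0.5,0],[-1,0,-0.8,0.5,0],[-1,0,-0.9,0.3,0],[-1,0,-0.9,0,0],[-1,0,-0.9,0,0],[-1,0,-0.9,0,0],[-1,0,-0.9,0,0],[-1,0,-0.9,0,0],[-1,0,-0.9,0,0],[-1,0,-0.9,0,0],[-1,0,-0.9,0,0],[-1,0,-0.9,0,0]]'
python3 -m crank '[[-1,0,-0.9,0,0],[-1,0,-0.9,0,0],[-1,0,-0.9,0,0],[-1,0,-0.9,0,0],[-1,0,-0.9,0,0],[-1,0,-0.9,0,0],[-1,0,-0.5,0,0],[-1,0,0,0,0]]'
python3 - <<'E'
from h import *
for n in ["top","scene"]:
    A=np.load(n+"W.npy"); p=robot.read_camera(n); B=cloud(p)
    catches(B,n+" now"); print("tilt",tilt(A,.082),tilt(B,.150),edges(B,.070),fit(B,(.4636,.178),.07))
    print("full rim",edges(B,.002))
    a=cv2.resize(p["image"][(170 if n=="top" else 110):(290 if n=="top" else 250),180:320,::-1],None,fx=4,fy=4,interpolation=cv2.INTER_CUBIC)
    cv2.imwrite(f"pics/{n}4.png",a)
E
```

```text
time_s: 16.58
position: [0.4608, 0.1768, 0.1595]
orientation: [-3.098, -0.522, -0.001]
force: [-0.0, -2.3, 3.2]
gripper_width: 0.292
grasp_force: 61.7
time_s: 17.42
position: [0.4605, 0.1768, 0.1593]
orientation: [-3.098, -0.522, -0.0]
force: [-0.2, -0.5, -0.2]
gripper_width: 0.999
grasp_force: 0.0
time_s: 19.08
position: [0.4603, -0.0201, 0.2739]
orientation: [3.098, 0.522, 0.001]
force: [0.1, 0.3, -0.2]
gripper_width: 0.996
grasp_force: 0.0
time_s: 19.75
position: [0.4605, -0.1385, 0.2737]
orientation: [3.098, 0.52, 0.001]
force: [-0.1, 0.5, 0.3]
gripper_width: 0.997
grasp_force: 0.0
top now +x 6 X max/mean [ 99.2 101.2 101.4] [81.6 93.1]
top now -x 7 X max/mean [100.4 101.5 119.7] [84.3 92.7]
tilt (790, array([-0.0002, -0.002 ,  0.0817])) (870, array([ 0.0022, -0.0048,  0.15  ])) {'+x': (np.float64(115.3), 0.2, 17), '-x': (np.float64(-115.4), 0.1, 19), '+y': (np.float64(80.5), -0.1, 30), '-y': (np.float64(-80.2), 0.1, 30)} {'rim': [870, 463.7, 178.3, 239.3, 162.1, 19.2, 0.15], 'handle': [379, 453.9, 206.1, 123.7, 85.0, 19.1, 0.164], 'hmean': [463.1, 178.1, 164.0, 18.8]}
full rim {'+x': (np.float64(100.5), 0.3, 14), '-x': (np.float64(-99.7), -0.2, 12), '+y': (np.float64(65.7), 0.1, 15), '-y': (np.float64(-65.4), -0.0, 7)}
scene now +x 31 X max/mean [104.7 111.2 119.3] [88.2 92.3]
scene now -x 4 X max/mean [100.8 101.4 103. ] [90.8 92. ]
tilt (964, array([ 0.0018, -0.0055,  0.0812])) (999, array([ 0.0025, -0.0063,  0.1493])) {'+x': (np.float64(117.5), 0.2, 20), '-x': (np.float64(-114.3), 0.7, 17), '+y': (np.float64(81.0), -0.1, 30), '-y': (np.float64(-81.5), -0.1, 30)} {'rim': [999, 464.0, 177.6, 240.4, 168.3, 19.9, 0.1493], 'handle': [322, 465.4, 179.0, 125.4, 32.1, 19.2, 0.1631], 'hmean': [468.2, 176.7, 163.1, 19.4]}
full rim {'+x': (np.float64(117.3), 0.6, 19), '-x': (np.float64(-107.1), -3.7, 2), '+y': None, '-y': (np.float64(-81.3), -0.3, 30)}
```

View pics/top4.png

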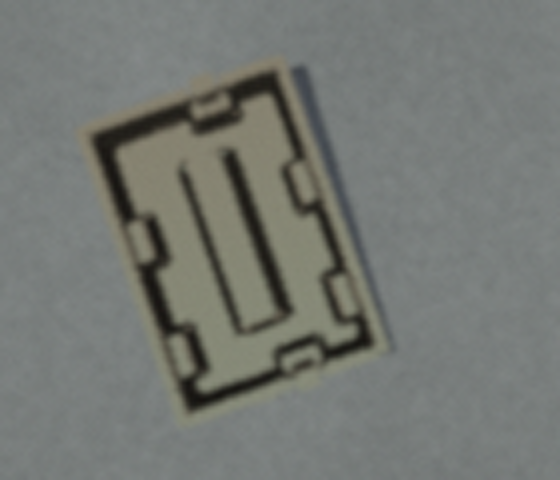

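View pics/scene4.png

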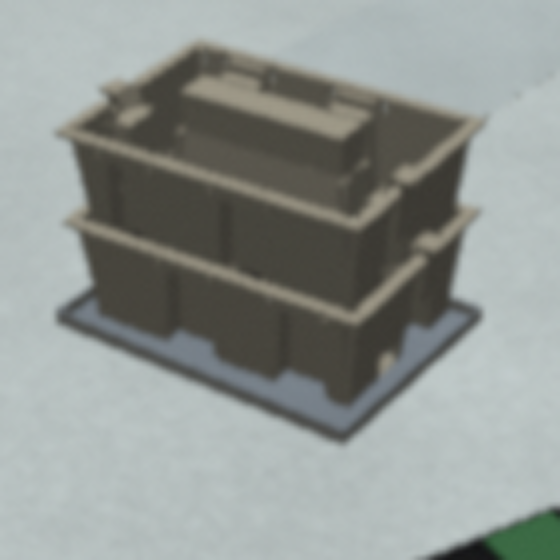

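Both pictures show the empty tote turned, central and level on the full one. Its rim is at 150 mm (underside 70 mm), and it hasn't sagged since the release.

```bash
python3 -c "
from cell import robot
print(robot.close_job())"
```

```text
the job is handed in; nothing more can be done
None
```

The job is handed in, verdict not shown: the empty tote stands half-turned, level and central on the full tote's ledges, and both catches appear snapped shut from the wrist forces and the absence of sag, though the −x catch was hidden from the cameras.

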